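# Set up the filter stand

### The job

Get the filter stand ready for a run. First turn the red catch tin, drying upside down, mouth up on the open bench, then slide it along the bench, without lifting it in, up against the stand's front so that the spout is over its middle. Then fit every filter cartridge from the rack into a socket of its own on top of the stand: push it fully home against the spring and turn it clockwise to the stop so it stays locked, and leave the tin in place under the spout and everything else on the bench where it was.

Things in the scene. Friction and masses are not known exactly. Their poses are not given: they have to be found in the camera images.
- stand: White filter stand fixed on the bench, 70 deep (x), 320 wide (y), 120 tall, aluminium top with four sockets. Origin mid-footprint on the bench; x points away from its front: the front face is at x = -35, faces the robot, and is a plain wall down to the bench. A steel spout 12 thick runs straight out of that face, 71 to 83 above the bench, and ends just past under_spout.
- under_spout (a point): The point on the bench straight under the end of the spout, 28 in front of the stand's front face, framed by blue lines on the bench; axes as the stand.
- socket0 (a point): Centre of the mouth of a bayonet socket, at y = -120 in the stand's frame, on its top, 120 above the bench; axes as the stand. Mouth: a slot 46 long (x) and 15 wide (y) in a plate 6 thick over a chamber 46 x 46, 18 deep. In it a brass plunger, top 4 below the mouth, sprung up: 2.2 N at first, 5.7 N when pressed 10 down. Any cartridge fits any socket, either way round.
- socket1 (a point): As socket0, but at y = -40. To lock: line the cartridge's foot bar up with the slot, push down until its flange meets the stand's top, turn clockwise seen from above about 80 degrees to a firm stop: the bar is caught under the plate. Let go, it rises 2 (origin 2 above this point) and stays; if not turned, the spring lifts it 10. Anticlockwise it turns only about 35 degrees and is not locked.
- socket2 (a point): As socket0, but at y = 40.
- socket3 (a point): As socket0, but at y = 120.
- cartridge0: Filter cartridge, white and blue, 0.15 kg; may be absent. Origin at centre of the flange's underside, z up. Flange 54 across, 6 thick; body 46 across to z = 64; orange wing grip, 40 along x, 12 along y, z = 64 to 88. Below: neck 10 across and steel foot bar, 40 along x, 11 along y, z = -8 to -14. A half turn looks the same. At first hangs by its flange in the rack, free to lift out, any yaw.
- cartridge1: Filter cartridge, white and blue, 0.15 kg; may be absent. Origin at centre of the flange's underside, z up. Flange 54 across, 6 thick; body 46 across to z = 64; orange wing grip, 40 along x, 12 along y, z = 64 to 88. Below: neck 10 across and steel foot bar, 40 along x, 11 along y, z = -8 to -14. A half turn looks the same. At first hangs by its flange in the rack, free to lift out, any yaw.
- cartridge2: Filter cartridge, white and blue, 0.15 kg; may be absent. Origin at centre of the flange's underside, z up. Flange 54 across, 6 thick; body 46 across to z = 64; orange wing grip, 40 along x, 12 along y, z = 64 to 88. Below: neck 10 across and steel foot bar, 40 along x, 11 along y, z = -8 to -14. A half turn looks the same. At first hangs by its flange in the rack, free to lift out, any yaw.
- cartridge3: Filter cartridge, white and blue, 0.15 kg; may be absent. Origin at centre of the flange's underside, z up. Flange 54 across, 6 thick; body 46 across to z = 64; orange wing grip, 40 along x, 12 along y, z = 64 to 88. Below: neck 10 across and steel foot bar, 40 along x, 11 along y, z = -8 to -14. A half turn looks the same. At first hangs by its flange in the rack, free to lift out, any yaw.
- rack: Grey rack with blue end plates fixed on the bench, 300 long (x), 100 wide (y), 50 tall: two rails with a gap of 44 between them on whose tops (50 above the bench) the cartridge flanges rest, 70 apart along x. Origin at centre of its underside.
- tin: Red square catch tin, open at one end, outside 56 x 56 x 56, walls and bottom 3 thick, 0.12 kg. Origin at the centre of the outside of its bottom, z pointing from the bottom to the open mouth. At the start it stands mouth down (z down, origin 56 above the bench) on a flat blue mat.
- screwdriver: Orange-handled screwdriver lying on the bench, 150 long; origin under its middle.
- jar: Closed jar, 56 across, 75 tall; origin at centre of its underside.
- bottle: Closed bottle, 52 across, 120 tall; origin at centre of its underside.
- beaker: Clear beaker standing on the bench, 66 across, 80 tall; origin at centre of its underside.
- weight: Brass balance weight with a small knob, 34 across, 46 tall; origin at centre of its underside.
There are look-alikes about, which are no part of the job. What is shaped like the cartridge0 but pink, purple or yellow is not meant.

How it is judged:
By the outcome, as a careful person would: the job done as asked, in the order asked, and still so for the second after the job is handed in, with the robot touching nothing.
Of cartridge0, cartridge1, cartridge2, cartridge3 only 3 to 4 are there at a start; the rules pass over those that are not, and their reading is None.
At some moment in a run one of tin may be knocked a few centimetres aside while the robot is not near it.
It also fails if it takes over 210 s, if anything falls off the work surface, if the arm or the gripper's body presses on something with over 40 N, if the wrist force passes 120 N, or if a joint passes its speed limit or range.

### The arm

A 6-joint arm with a two-finger parallel gripper is mounted at the origin on the work surface. World frame = base frame: x ahead of the robot, y to its left, z up, the work surface at z = 0. Lengths are in m, angles in degrees, forces in N, time in s.
With the tool pointing down it reaches from about 0.4 to 0.825 m from the base axis. Payload 7 kg.
Tool frame: the origin (TCP) lies on the centre line of the jaws, within the pads' length; the fingertips stand 19 mm ahead of it and the grasp point (between the pads) is the TCP (r.tips_ahead is the distance from the TCP to the fingertips, in m); z points along the fingers, y is the line along which they close (so a half turn about z gives the same grasp; the last joint's range is limited). The gripper opens to 88 mm and grips with 3 to 60 N. Pads are 19 mm wide; open, the fingers measure 130 mm over their backs; the gripper's body (78 mm by 193 mm) begins 47 mm behind the grasp point.
Start: joints at [-57.347, 20.546, 0.682, 0, -70.136, -16.507], TCP at [0.188, -0.648, 0.246] pointing down, gripper open.
Joint ranges: [-176.03, 176.03], [-82.01, 121.73], [-58.28, 71.71], [-173.87, 95.51], [-174.79, -0.11], [-173.66, 173.66]. Speed limits (degrees/s): [136.94, 136.94, 172.46, 180, 180, 180].

### API

Orientations are given as [roll, pitch, yaw] about the fixed x, y, z axes, in that order (R = Rz(yaw) Ry(pitch) Rx(roll)).
In Python, from plant import r, viewer, close_job gives the robot as it stands. The module is installed in compiled form; this text tells all that it offers.
- The arm moves only by the tool arm_command, never from a script. Its arguments are lists of equal length, an entry for each row: "travel": the shift along the world's x, y, z scaled (see below), a list of three; "delta_rot": the turn, a rotation vector about the world's x, y, z scaled (see below), a list of three. In form: {"travel": [[dx, dy, dz], ...], "delta_rot": [[rx, ry, rz], ...]}. A call has 1 to 20 rows; each row is the pose to reach, as a shift and turn from the pose commanded when the call began; what a row does not reach only later rows make up. The controller multiplies each number of a shift by 0.5 m and each number of a turn by 90 degrees. A row lasts 1/8 s, in which the tool goes at most 62.5 mm and 10.7 degrees, less where a joint would pass 70% of its speed; a pose out of reach is approached as far as the arm can. A call with a number of a shift or a turn outside -1 to 1 is refused whole. A call with a gripper value outside its range is refused whole. "grip" is the opening, from 0 (shut) to 1 (fully open), set as the call begins (left out, the last holds). The fingers move at their own pace and stop on an object; "newtons" is the grip in N (left out, the last holds). Time passes only in rows, so rows that repeat a pose let the fingers close. It gives the time, the measured TCP pose, the force, the opening and the grip force at its end, in the units of the state.
- r.get_state(): the state, without advancing time (a new reading comes with each control period).
- viewer.capture(name): name is "side" or "top" or "wrist"; returns a dict with "img" (420x560x3 uint8, red, green, blue), "camera_matrix" (3x3 intrinsics, pixels), "R" (3x3) and "t" (3): a world point X has camera coordinates R X + t; the wrist camera has in their place "mount" (4x4, takes a point from camera to tool coordinates, whose origin is the TCP and whose axes are the flange's). Camera axes: x right, y down, z forward; pixel columns grow to the right and rows downward; lengths in m; the calibration is good to about 2 mm. A picture is of the moment at which its call begins: read the wrist's pose just before it. There is no depth.
- close_job(): hands the job in; it is judged then, once.
The state is a dict: "time_s": time; "joints": joint angles; "qd": joint speeds; "joint_torque": joint torques, N m; "tcp_pos": TCP position; "eef_rot": TCP orientation; "contact_force": force on the tool from outside, world axes, zero at the start; "moment": the same for the moment, N m; "gripper_width": finger opening in m; "gripper_force": force on a finger pad.
Only numpy, scipy, OpenCV 4.12 (cv2) and the standard library are available. Lean on these libraries where they do the work, as an engineer would, in place of code of your own. Each camera call takes 0.05 s, during which the arm holds its last target. There are 200 camera calls.

## Working session

There is one attempt and no reset: what is moved stays moved. The work goes in short steps, Python scripts to look and compute and a tool call to move; the robot and the scene stay as the last step left them, time stands still between calls to the robot, and variables do not carry over. Pictures are saved under pics/ and viewed, at most 14 in all, crops included, and the job is handed in when it is done.

Besides the shell and the picture viewer there is one more tool, called after "Request:" as name(argument=value, ...), one argument or row to a line, values as JSON. arm_command: Moves the arm, as the interface text tells. Shifts and turns lie within -1 to 1; 1 stands for 0.5 m of shift or 90 degrees of turn. Its arguments: {"type":"object","properties":{"travel":{"type":"array"},"delta_rot":{"type":"array"},"grip":{"type":"number"},"newtons":{"type":"number"}},"required":["travel","delta_rot"]}

```bash
mkdir -p pics; python3 - <<'E'
from plant import r, viewer
import cv2, numpy as np
s=r.get_state(); print({k:np.round(v,3).tolist() for k,v in s.items()})
for n in("side","top"):
    c=viewer.capture(n); cv2.imwrite(f"pics/{n}0.png",c["img"][:,:,::-1]); print(n,c["camera_matrix"],c["R"],c["t"])
c=viewer.capture("wrist");print(c["mount"],c["camera_matrix"])
E
```

```text
{'time_s': 0.0, 'joints': [-57.349, 20.59, 0.635, -0.02, -70.135, -16.504], 'qd': [0.014, 0.033, 0.023, -0.024, -0.063, 0.009], 'joint_torque': [0.0, -58.272, 29.304, 6.997, 0.007, -0.0], 'tcp_pos': [0.188, -0.648, 0.245], 'eef_rot': [179.908, -0.007, -163.86], 'contact_force': [1.191, 0.833, 0.073], 'moment': [-0.007, 0.042, -0.018], 'gripper_force': 0.0, 'gripper_width': 0.087}
side [[390.50970706   0.         282.38920954]
 [  0.         390.50970706 210.23600201]
 [  0.           0.           1.        ]] [[-0.90740365 -0.42020197  0.00699414]
 [-0.29321465  0.62108347 -0.72682907]
 [ 0.30107106 -0.66157813 -0.68678278]] [0.50655721 0.24897025 0.98605601]
top [[511.73897883   0.         281.59170066]
 [  0.         511.73897883 217.22222377]
 [  0.           0.           1.        ]] [[-0.02504329 -0.99968327  0.00248715]
 [-0.99591269  0.02473271 -0.08686895]
 [ 0.08677993 -0.00465247 -0.99621664]] [0.01205153 0.57700159 1.60278127]
[[-1.44879177e-03 -9.59615369e-01 -2.81311650e-01  7.58442559e-02]
 [ 9.99998558e-01 -1.63951239e-03  4.42610904e-04 -1.46478113e-03]
 [-8.85950162e-04 -2.81310603e-01  9.59616361e-01 -1.38880619e-01]
 [ 0.00000000e+00  0.00000000e+00  0.00000000e+00  1.00000000e+00]] [[338.02800631   0.         281.26622318]
 [  0.         338.02800631 206.30906234]
 [  0.           0.           1.        ]]
```

View pics/top0.png

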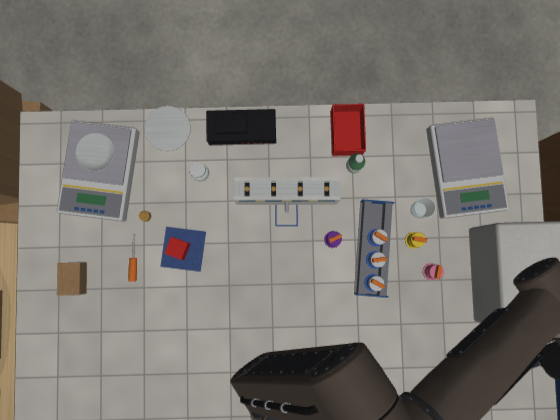

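View pics/side0.png

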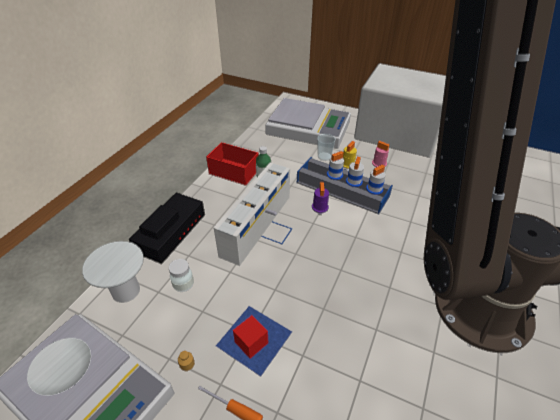

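The top view shows the tin at (177,248) on the mat, the stand with its spout at (287,205), and the rack with three cartridges at (379,237), (378,259) and (376,284). In the side view the rack's fourth place looks empty, and the purple, yellow and pink ones are decoys. Next I'll measure.

```bash
cat > h.py <<'E'
from plant import r, viewer
import cv2, numpy as np
from scipy.spatial.transform import Rotation as Ro
def cam(n):
    s=r.get_state(); c=viewer.capture(n)
    if n=="wrist":
        T=np.eye(4); T[:3,:3]=Ro.from_euler("xyz",s["eef_rot"],degrees=True).as_matrix(); T[:3,3]=s["tcp_pos"]
        W=T@c["mount"]; c["R"]=W[:3,:3].T; c["t"]=-c["R"]@W[:3,3]
    c["hsv"]=cv2.cvtColor(c["img"],cv2.COLOR_RGB2HSV); return c
def ray(c,px,z):
    px=np.atleast_2d(np.asarray(px,float)); d=np.c_[px,np.ones(len(px))]@np.linalg.inv(c["camera_matrix"]).T@c["R"]
    o=-c["R"].T@c["t"]; return o+d*((z-o[2])/d[:,2])[:,None]
def proj(c,X):
    p=(np.atleast_2d(X)@c["R"].T+c["t"])@c["camera_matrix"].T; return p[:,:2]/p[:,2:]
def mask(c,lo,hi): return cv2.inRange(c["hsv"],np.array(lo),np.array(hi))
def blobs(c,m,z,amin=20):
    out=[]
    for k in cv2.findContours(m,cv2.RETR_EXTERNAL,cv2.CHAIN_APPROX_NONE)[0]:
        if cv2.contourArea(k)<amin: continue
        P=ray(c,k[:,0],z)[:,:2].astype(np.float32)*1000
        (cx,cy),(w,h),a=cv2.minAreaRect(P)
        if w<h: w,h,a=h,w,a-90     # a: direction of long side in world, degrees
        out.append((np.round(k[:,0].mean(0)).tolist(),[round(float(v),1) for v in(cx,cy,w,h,(a+90)%180-90)]))
    return out
E
python3 - <<'E'
from h import *
c=cam("top")
print("red",*blobs(c,mask(c,[0,170,90],[6,255,255])|mask(c,[174,170,90],[180,255,255]),.058),sep="\n")
print("orange",*blobs(c,mask(c,[7,150,150],[18,255,255]),.136),sep="\n")
print("blue z0",*blobs(c,mask(c,[105,120,40],[125,255,200]),0,8),sep="\n")
w=mask(c,[0,0,0],[180,255,95]); roi=np.zeros_like(w); roi[180:200,234:340]=255
print("slots",*blobs(c,w&roi,.12,8),sep="\n")
cv2.imwrite("pics/crop.png",cv2.resize(c["img"][160:305,150:450,::-1],None,fx=2.6,fy=2.6,interpolation=2))
E
```

```text
red
([177.0, 248.0], [486.4, 324.0, 63.0, 55.0, 67.7])
([350.0, 128.0], [849.5, -221.8, 161.3, 101.3, -1.4])
orange
([378.0, 283.0], [365.2, -278.6, 36.4, 9.2, 62.0])
([439.0, 272.0], [395.3, -459.8, 35.7, 9.2, -14.3])
([132.0, 270.0], [425.8, 439.8, 64.8, 15.3, -4.1])
([380.0, 259.0], [436.3, -287.0, 37.9, 8.3, -83.4])
([420.0, 239.0], [492.3, -408.9, 35.8, 10.7, 79.1])
([335.0, 238.0], [502.5, -158.3, 35.8, 8.5, -67.1])
([381.0, 236.0], [504.5, -294.1, 37.4, 9.9, 54.6])
blue z0
([558.0, 399.0], [-15.8, -853.4, 118.8, 9.4, -4.1])
([368.0, 281.0], [366.1, -276.3, 52.2, 26.8, -10.0])
([370.0, 259.0], [436.3, -284.2, 54.4, 28.9, -2.3])
([372.0, 239.0], [504.0, -294.0, 54.7, 32.2, 15.1])
([181.0, 248.0], [486.7, 316.2, 125.0, 124.2, 81.5])
([378.0, 202.0], [622.2, -317.6, 42.2, 6.5, 82.8])
slots
([247.0, 193.0], [644.5, 100.3, 12.2, 12.0, -1.1])
([326.0, 193.0], [640.2, -137.3, 15.2, 12.0, -1.8])
([300.0, 193.0], [642.1, -59.1, 15.2, 12.0, -1.6])
([273.0, 193.0], [644.1, 22.1, 15.2, 12.0, -1.4])
([326.0, 184.0], [664.4, -138.1, 12.1, 9.1, 88.6])
([273.0, 185.0], [666.9, 21.5, 12.2, 12.0, -1.4])
([247.0, 184.0], [670.3, 99.8, 12.1, 9.1, 88.6])
([300.0, 184.0], [666.4, -59.8, 15.2, 12.1, -1.6])
```

View pics/crop.png

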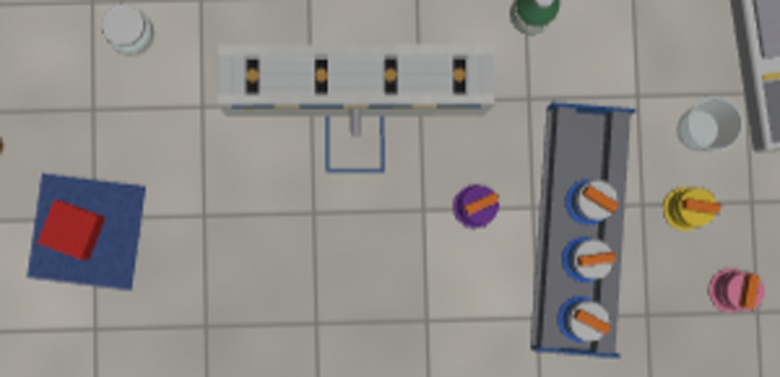

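Request:
arm_command(
  travel=[
    [0.624,0.9,0.1],
    [0.624,0.9,0.1],
    [0.624,0.9,0.1],
    [0.624,0.9,0.1],
    [0.624,0.9,0.1],
    [0.624,0.9,0.1],
    [0.624,0.9,0.1],
    [0.624,0.9,0.1],
    [0.624,0.9,0.1],
  ],
  delta_rot=[
    [0,0,0.572],
    [0,0,0.572],
    [0,0,0.572],
    [0,0,0.572],
    [0,0,0.572],
    [0,0,0.572],
    [0,0,0.572],
    [0,0,0.572],
    [0,0,0.572],
  ],
)

```text
time_s: 1.32
tcp_pos: [0.5007, -0.1961, 0.296]
eef_rot: [-180.0, 0.0, -112.3]
contact_force: [0.1, -1.7, -0.4]
gripper_width: 0.0878
gripper_force: 0.0
```

Request:
arm_command(
  travel=[
    [-0.027,1,-0.15],
    [-0.027,1,-0.15],
    [-0.027,1,-0.15],
    [-0.027,1,-0.15],
    [-0.027,1,-0.15],
    [-0.027,1,-0.15],
    [-0.027,1,-0.15],
    [-0.027,1,-0.15],
    [-0.027,1,-0.15],
    [-0.027,1,-0.15],
  ],
  delta_rot=[
    [0,0,0],
    [0,0,0],
    [0,0,0],
    [0,0,0],
    [0,0,0],
    [0,0,0],
    [0,0,0],
    [0,0,0],
    [0,0,0],
    [0,0,0],
  ],
)

```text
time_s: 2.58
tcp_pos: [0.4858, 0.3018, 0.2201]
eef_rot: [180.0, -0.1, -112.3]
contact_force: [-0.0, -1.5, -0.3]
gripper_width: 0.0876
gripper_force: 0.0
```

```bash
python3 - <<'E'
from h import *
c=cam("wrist"); print(r.get_state()["tcp_pos"])
m=mask(c,[0,150,60],[8,255,255])|mask(c,[172,150,60],[180,255,255])
print(*blobs(c,m,.058,100),sep="\n")
v=c["hsv"][...,2][m>0]; print(np.percentile(v,[5,25,50,75,95]))
t=cv2.inRange(c["hsv"][...,2],int(np.percentile(v,75))-12,255)&m
print(*blobs(c,t,.058,100),sep="\n")
cv2.imwrite("pics/w1.png",c["img"][:,:,::-1])
E
```

```text
[0.48599979 0.30106007 0.22043377]
([292.0, 213.0], [484.2, 322.1, 65.5, 54.7, 67.6])
[101. 141. 143. 144. 146.]
([292.0, 218.0], [486.4, 327.2, 54.4, 54.3, -22.4])
```

View pics/w1.png

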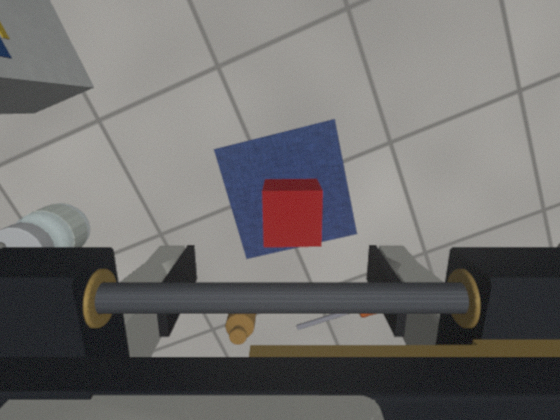

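The wrist view shows the tin's top centred at (292,218), squared up to the jaws. Going down to grip it.

Request:
arm_command(
  travel=[
    [0,0.051,-0.12],
    [0,0.051,-0.25],
    [0,0.051,-0.376],
    [0,0.051,-0.376],
    [0,0.051,-0.376],
  ],
  delta_rot=[
    [0,0,0],
    [0,0,0],
    [0,0,0],
    [0,0,0],
    [0,0,0],
  ],
)

```text
time_s: 3.25
tcp_pos: [0.4873, 0.3271, 0.0344]
eef_rot: [-179.9, 0.1, -112.4]
contact_force: [0.0, -0.4, 0.5]
gripper_width: 0.087
gripper_force: 0.0
```

Request:
arm_command(
  travel=[
    [0,0,0],
    [0,0,0],
    [0,0,0],
    [0,0,0],
    [0,0,0],
  ],
  delta_rot=[
    [0,0,0],
    [0,0,0],
    [0,0,0],
    [0,0,0],
    [0,0,0],
  ],
  grip=0.4,
  newtons=15,
)

```text
time_s: 3.88
tcp_pos: [0.4863, 0.3275, 0.0333]
eef_rot: [-180.0, 0.0, -112.3]
contact_force: [-2.4, -0.7, 6.7]
gripper_width: 0.0559
gripper_force: 15.0
```

Request:
arm_command(
  travel=[
    [0,0,0.06],
    [0,0,0.1],
    [-0.013,-0.374,0.1],
    [-0.013,-0.374,0.1],
    [-0.013,-0.374,0.1],
    [-0.013,-0.374,0.1],
    [-0.013,-0.374,0.1],
    [-0.013,-0.374,0.04],
    [-0.013,-0.374,0.015],
    [-0.013,-0.374,0.004],
    [-0.013,-0.374,-0.001],
    [-0.013,-0.374,-0.001],
  ],
  delta_rot=[
    [0,0,0],
    [0,0,0],
    [0,0,0.234],
    [0,0,0.234],
    [0,0,0.234],
    [0,0,0.234],
    [0,0,0.234],
    [0,0,0.234],
    [0,0,0.234],
    [0,0,0.234],
    [0,0,0.234],
    [0,0,0.234],
  ],
)

```text
time_s: 5.38
tcp_pos: [0.4796, 0.1406, 0.033]
eef_rot: [180.0, -0.0, -91.3]
contact_force: [-4.3, 0.3, 6.9]
gripper_width: 0.0555
gripper_force: 15.0
```

Request:
arm_command(
  travel=[
    [0,0,0],
    [0,0,0],
    [0,0,0],
    [0,0,0.1],
    [0,0,0.2],
  ],
  delta_rot=[
    [0,0,0],
    [0,0,0],
    [0,0,0],
    [0,0,0],
    [0,0,0],
  ],
  grip=0.95,
)

```text
time_s: 6.0
tcp_pos: [0.4794, 0.1398, 0.1328]
eef_rot: [179.9, -0.1, -91.3]
contact_force: [0.8, 0.9, -0.8]
gripper_width: 0.0831
gripper_force: 0.0
```

Request:
arm_command(
  travel=[
    [0,-0.15,0],
    [0,-0.15,0],
    [0,-0.15,0],
    [0,-0.15,0],
    [0,-0.15,-0.05],
    [0,-0.15,-0.05],
    [0,-0.1,-0.105],
    [0,-0.05,-0.155],
    [0,0,-0.205],
    [0,0,-0.205],
    [0,0,-0.205],
  ],
  delta_rot=[
    [0.5,0,0],
    [0.5,0,0],
    [0.5,0,0],
    [0.5,0,0],
    [0.5,0,0],
    [0.5,0,0],
    [0.5,0,0],
    [0.5,0,0],
    [0.5,0,0],
    [0.5,0,0],
    [0.5,0,0],
  ],
)

```text
time_s: 7.38
tcp_pos: [0.48, 0.1405, 0.0308]
eef_rot: [178.8, 44.9, -91.6]
contact_force: [0.4, -0.4, 0.4]
gripper_width: 0.0833
gripper_force: 0.0
```

Request:
arm_command(
  travel=[
    [0,0,0],
    [0,0,0],
    [0,0,0],
    [0,0,0],
    [0,0,0],
  ],
  delta_rot=[
    [0,0,0],
    [0,0,0],
    [0,0,0],
    [0,0,0],
    [0,0,0],
  ],
  grip=0.4,
  newtons=20,
)

```text
time_s: 8.0
tcp_pos: [0.4799, 0.1398, 0.0299]
eef_rot: [178.7, 45.0, -91.8]
contact_force: [-0.6, -2.8, 5.7]
gripper_width: 0.0559
gripper_force: 19.9
```

Request:
arm_command(
  travel=[
    [0,0,0.08],
    [0,0,0.16],
    [0,0,0.16],
    [0,0,0.16],
    [0,0,0.16],
    [0,0,0.16],
    [0,0,0.16],
    [0,0,0.16],
    [0,0,0.16],
    [0,0,0.16],
    [0,0,0.16],
    [0,0,0.16],
    [0,0,0.08],
    [0,0,0.03],
    [0,0,0.01],
    [0,0,0],
    [0,0,-0.003],
    [0,0,-0.003],
  ],
  delta_rot=[
    [0,0,0],
    [0,0,0],
    [-1,0,0],
    [-1,0,0],
    [-1,0,0],
    [-1,0,0],
    [-1,0,0],
    [-1,0,0],
    [-1,0,0],
    [-1,0,0],
    [-1,0,0],
    [-1,0,0],
    [-1,0,0],
    [-1,0,0],
    [-1,0,0],
    [-1,0,0],
    [-1,0,0],
    [-1,0,0],
  ],
)

```text
time_s: 10.25
tcp_pos: [0.48, 0.1398, 0.0302]
eef_rot: [-178.6, -45.0, -91.9]
contact_force: [-1.7, -0.3, 7.2]
gripper_width: 0.0562
gripper_force: 20.0
```

```bash
python3 - <<'E'
from h import *
s=r.get_state();print(s["joints"],s["contact_force"],s["moment"])
c=cam("side"); cv2.imwrite("pics/s2.png",c["img"][:,:,::-1])
E
```

```text
[ 55.38641791  35.77222057 -33.52897146  26.87777579 -62.91386793
 -78.33844629] [-1.72176954 -0.30287866  7.17952086] [ 0.37482224  0.68764943 -0.20966667]
```

View pics/s2.png

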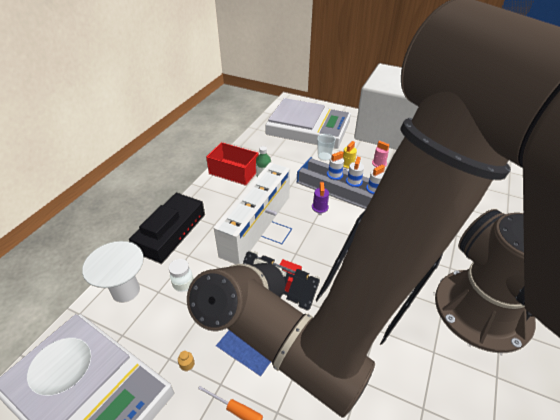

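Request:
arm_command(
  travel=[
    [0,0,0],
    [0,0,0],
    [0,0,0],
    [0,0.08,0.08],
    [0,0.15,0.15],
    [0,0.15,0.25],
  ],
  delta_rot=[
    [0,0,0],
    [0,0,0],
    [0,0,0],
    [0,0,0],
    [0,0,0],
    [0,0,0],
  ],
  grip=0.95,
)

```text
time_s: 11.05
tcp_pos: [0.4798, 0.2174, 0.1535]
eef_rot: [-178.7, -45.0, -91.7]
contact_force: [-0.3, -0.0, -0.7]
gripper_width: 0.0831
gripper_force: 0.0
```

Request:
arm_command(
  travel=[
    [0,-0.1,0.1],
    [0,-0.2,0.1],
    [0,-0.3,0.1],
    [0,-0.3,0.1],
    [0,-0.3,0.1],
    [0,-0.3,0.1],
    [0,-0.3,0.1],
    [0,-0.3,0.1],
    [0,-0.3,0.1],
    [0,-0.304,0],
    [0,-0.304,-0.1],
    [0,-0.254,-0.15],
    [0,-0.204,-0.2],
    [0,-0.154,-0.248],
    [0,-0.154,-0.25],
    [0,-0.154,-0.25],
  ],
  delta_rot=[
    [1,0,0],
    [1,0,0],
    [1,0,0],
    [1,0,0],
    [1,0,0],
    [1,0,0],
    [1,0,0],
    [1,0,0],
    [1,0,0],
    [1,0,0],
    [1,0,0],
    [1,0,0],
    [1,0,0],
    [1,0,0],
    [1,0,0],
    [1,0,0],
  ],
)

```text
time_s: 13.05
tcp_pos: [0.4797, 0.1378, 0.0282]
eef_rot: [178.7, 45.0, -91.8]
contact_force: [-0.5, 0.5, 0.4]
gripper_width: 0.0835
gripper_force: 0.0
```

```bash
python3 - <<'E'
from h import *
c=cam("wrist"); cv2.imwrite("pics/w2.png",c["img"][:,:,::-1])
E
```

```text
(no output)
```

View pics/w2.png

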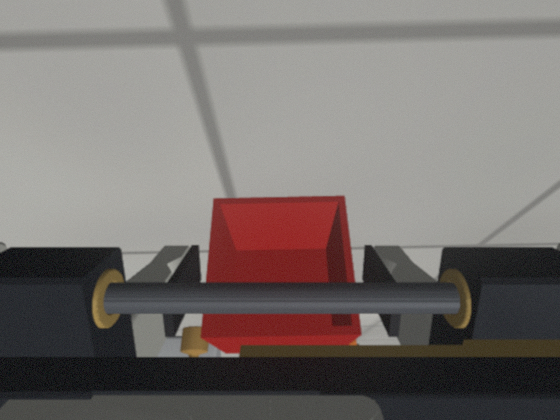

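Request:
arm_command(
  travel=[
    [0,0,0],
    [0,0,0],
    [0,0,0],
    [0,0,0],
    [0,0,0],
    [0,0,0.08],
    [0,0,0.16],
    [0,0,0.2],
  ],
  delta_rot=[
    [0,0,0],
    [0,0,0],
    [0,0,0],
    [0,0,0],
    [0,0,0],
    [0,0,0],
    [0,0,0],
    [0,0,0],
  ],
  grip=0.4,
)

```text
time_s: 14.1
tcp_pos: [0.4801, 0.1382, 0.1299]
eef_rot: [178.9, 45.0, -91.7]
contact_force: [-0.1, 0.3, -1.8]
gripper_width: 0.0561
gripper_force: 19.9
```

Request:
arm_command(
  travel=[
    [0,0,0],
    [0,0,0],
    [0,0,0],
    [0,0,0],
    [0,0,0],
    [0,-0.15,0],
    [0,-0.25,0],
    [0,-0.311,0],
    [0,-0.311,0],
    [0,-0.311,-0.08],
    [0,-0.311,-0.16],
    [0,-0.311,-0.185],
    [0,-0.311,-0.195],
    [0,-0.311,-0.199],
    [0,-0.311,-0.2],
  ],
  delta_rot=[
    [-1,0,0],
    [-1,0,0],
    [-1,0,0],
    [-1,0,0],
    [-1,0,0],
    [-1,0,0],
    [-1,0,0],
    [-1,0,0],
    [-1,0,0],
    [-1,0,0],
    [-1,0,0],
    [-1,0,0],
    [-1,0,0],
    [-1,0,0],
    [-1,0,0],
  ],
)

```text
time_s: 15.98
tcp_pos: [0.4801, -0.017, 0.0288]
eef_rot: [-178.6, -44.9, -91.9]
contact_force: [-0.0, -0.1, -1.8]
gripper_width: 0.056
gripper_force: 19.9
```

Request:
arm_command(
  travel=[
    [0,0,0],
    [0,0,0],
    [0,0,0],
    [0,0.08,0.08],
    [0,0.15,0.15],
    [0,0.15,0.25],
    [0,0.15,0.35],
    [0,0.15,0.4],
  ],
  delta_rot=[
    [0,0,0],
    [0,0,0],
    [0,0,0],
    [0,0,0],
    [0,0,0],
    [0.5,0,0],
    [0.5,0,0],
    [0.5,0,0],
  ],
  grip=0.95,
)

```text
time_s: 16.98
tcp_pos: [0.4803, 0.0588, 0.2312]
eef_rot: [-179.5, -12.3, -91.2]
contact_force: [0.5, 0.2, -1.1]
gripper_width: 0.0832
gripper_force: 0.0
```

```bash
python3 - <<'E'
from h import *
print(r.get_state()["tcp_pos"],r.get_state()["eef_rot"])
c=cam("top"); cv2.imwrite("pics/t3.png",cv2.resize(c["img"][150:330,150:450,::-1],None,fx=2.6,fy=2.6))
m=mask(c,[0,150,60],[8,255,255])|mask(c,[172,150,60],[180,255,255])
print(*blobs(c,m,.056,50),sep="\n")
E
```

```text
[0.48030664 0.05881755 0.23122629] [-179.45905722  -12.3054069   -91.2433713 ]
([287.0, 247.0], [481.2, -18.2, 52.8, 49.6, 88.6])
([348.0, 129.0], [850.0, -219.7, 161.9, 105.1, 0.0])
```

View pics/t3.png

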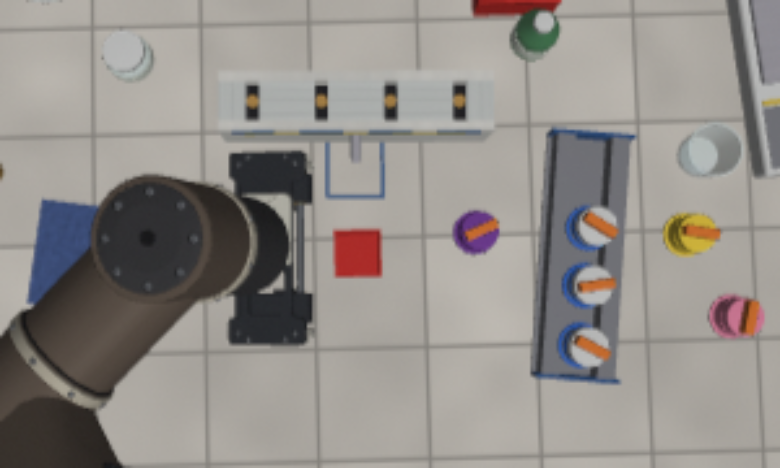

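Request:
arm_command(
  travel=[
    [-0.11,-0.153,0],
    [-0.11,-0.153,0],
    [-0.11,-0.153,0],
    [-0.11,-0.153,0],
  ],
  delta_rot=[
    [0.139,0,0],
    [0.139,0,0],
    [0.139,0,0],
    [0.139,0,0],
  ],
  grip=0,
)

```text
time_s: 17.52
tcp_pos: [0.4248, -0.0189, 0.2282]
eef_rot: [-180.0, -0.3, -91.3]
contact_force: [0.8, -0.2, 0.7]
gripper_width: 0.0486
gripper_force: 0.0
```

Request:
arm_command(
  travel=[
    [0,0,0],
    [0,0,0],
    [0,0,0],
    [0,0,0],
    [0,0,0],
    [0,0,0],
    [0,0,0],
    [0,0,0],
    [0,0,0],
    [0,0,0],
    [0,0,0],
  ],
  delta_rot=[
    [0,0,1],
    [0,0,1],
    [0,0,1],
    [0,0,1],
    [0,0,1],
    [0,0,1],
    [0,0,1],
    [0,0,1],
    [0,0,1],
    [0,0,1],
    [0,0,1],
  ],
)

```text
time_s: 18.9
tcp_pos: [0.4249, -0.0184, 0.2277]
eef_rot: [180.0, -0.2, -1.4]
contact_force: [0.1, -0.5, -0.2]
gripper_width: 0.0001
gripper_force: 0.0
```

```bash
python3 - <<'E'
from h import *
print(r.get_state()["tcp_pos"],r.get_state()["eef_rot"])
c=cam("wrist"); cv2.imwrite("pics/w3.png",c["img"][:,:,::-1])
m=mask(c,[0,150,40],[8,255,255])|mask(c,[172,150,40],[180,255,255])
print(*blobs(c,m,.056,50),sep="\n")
print("blue",*blobs(c,mask(c,[100,110,60],[125,255,255]),0,50),sep="\n")
print("dark",*blobs(c,mask(c,[0,0,0],[180,255,60]),.12,50),sep="\n")
E
```

```text
[ 0.42486103 -0.01835149  0.22772785] [179.97465221  -0.2143711   -1.35449054]
([279.0, 131.0], [480.7, -18.1, 54.1, 53.5, -0.2])
blue
([529.0, 253.0], [336.4, -301.3, 81.5, 79.7, 82.4])
([548.0, 177.0], [420.0, -312.9, 61.8, 24.7, 11.4])
([12.0, 137.0], [478.2, 268.6, 127.7, 33.1, -9.3])
([276.0, 38.0], [576.4, -18.2, 69.9, 49.6, 88.6])
dark
([290.0, 382.0], [259.0, -15.2, 515.9, 69.2, 88.4])
([287.0, 324.0], [325.3, -21.8, 20.6, 6.8, -1.0])
([276.0, 324.0], [325.6, -12.0, 20.6, 6.0, -1.5])
([407.0, 297.0], [350.7, -137.0, 215.6, 85.0, 88.6])
([147.0, 294.0], [354.1, 103.8, 218.8, 90.1, 88.6])
([281.0, 269.0], [376.7, -18.6, 40.7, 18.8, -2.0])
([549.0, 210.0], [422.6, -224.1, 16.9, 15.1, 88.6])
([510.0, 151.0], [469.5, -186.0, 190.9, 20.4, -6.3])
```

View pics/w3.png

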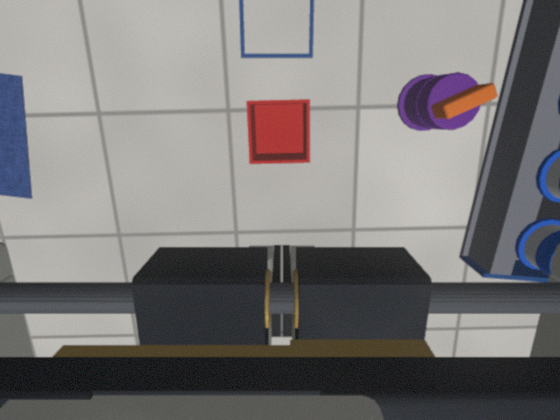

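Request:
arm_command(
  travel=[
    [0,0,-0.12],
    [0,0,-0.25],
    [0,0,-0.36],
    [0,0,-0.367],
    [0.03,0,-0.367],
    [0.045,0,-0.367],
    [0.06,0,-0.367],
    [0.075,0,-0.367],
    [0.09,0,-0.367],
    [0.105,0,-0.367],
    [0.12,0,-0.367],
    [0.135,0,-0.367],
    [0.15,0,-0.367],
    [0.165,0,-0.367],
    [0.18,0,-0.367],
    [0.195,0,-0.367],
    [0.21,0,-0.367],
    [0.22,0,-0.367],
    [0.23,0,-0.367],
  ],
  delta_rot=[
    [0,0,0],
    [0,0,0],
    [0,0,0],
    [0,0,0],
    [0,0,0],
    [0,0,0],
    [0,0,0],
    [0,0,0],
    [0,0,0],
    [0,0,0],
    [0,0,0],
    [0,0,0],
    [0,0,0],
    [0,0,0],
    [0,0,0],
    [0,0,0],
    [0,0,0],
    [0,0,0],
    [0,0,0],
  ],
)

```text
time_s: 21.32
tcp_pos: [0.5399, -0.0189, 0.0445]
eef_rot: [-180.0, -0.2, -1.3]
contact_force: [-1.2, -0.2, -0.4]
gripper_width: 0.0003
gripper_force: 0.5
```

```bash
python3 - <<'E'
from h import *
print(r.get_state()["tcp_pos"],r.get_state()["contact_force"])
c=cam("wrist"); cv2.imwrite("pics/w4.png",c["img"][:,:,::-1])
m=mask(c,[0,150,40],[8,255,255])|mask(c,[172,150,40],[180,255,255])
print(*blobs(c,m,.056,50),sep="\n")
E
```

```text
[ 0.53988297 -0.01888951  0.04452353] [-1.23732333 -0.23624913 -0.37041306]
([277.0, 193.0], [579.6, -19.4, 56.5, 55.1, -1.3])
```

View pics/w4.png

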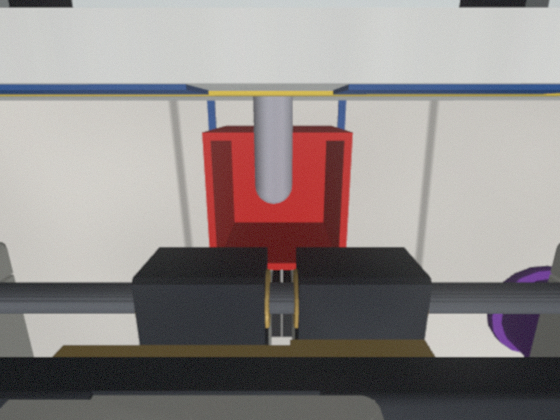

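```bash
python3 - <<'E'
from h import *
c=cam("wrist"); im=c["img"].astype(int)
print("frame",ray(c,[[212,115],[341,115]],0)[:,:2]*1000)
for row in(130,160):
    g=np.abs(np.diff(im[row,:,1])); print(row,[i for i in range(235,315) if g[i]>25])
print("spout",ray(c,[[254,130],[293,130]],.077)[:,:2]*1000, ray(c,[[256,160],[293,160]],.077)[:,:2]*1000)
print("top front edge",ray(c,[[100,92],[450,92]],.12)*1000)
E
```

```text
frame [[614.21091207  14.70696105]
 [612.57190657 -53.01229162]]
130 [292]
160 [292]
spout [[610.26401189 -13.24831068]
 [609.97314778 -25.28881693]] [[600.9821777  -13.4501189 ]
 [600.70058026 -25.15304567]]
top front edge [[619.96635122  10.53688925 120.        ]
 [618.44539685 -52.12827705 120.        ]]
```

Request:
arm_command(
  travel=[
    [0.008,0,0],
    [0.014,0,0],
    [0.018,0,0],
    [0.021,0,0],
    [0.024,0,0],
    [0.024,0,0],
  ],
  delta_rot=[
    [0,0,0],
    [0,0,0],
    [0,0,0],
    [0,0,0],
    [0,0,0],
    [0,0,0],
  ],
)

```text
time_s: 22.18
tcp_pos: [0.552, -0.0188, 0.0446]
eef_rot: [-180.0, -0.3, -1.3]
contact_force: [0.0, 0.0, 0.4]
gripper_width: 0.0003
gripper_force: 0.2
```

Request:
arm_command(
  travel=[
    [0.002,0,0],
    [0.004,0,0],
    [0.004,0,0],
  ],
  delta_rot=[
    [0,0,0],
    [0,0,0],
    [0,0,0],
  ],
)

```text
time_s: 22.55
tcp_pos: [0.5526, -0.019, 0.0444]
eef_rot: [180.0, -0.1, -1.3]
contact_force: [-5.8, 1.1, 4.4]
gripper_width: 0.0004
gripper_force: 2.6
```

Request:
arm_command(
  travel=[
    [-0.03,0,0],
    [-0.1,0,0],
    [-0.15,0,0.1],
    [-0.15,0,0.25],
    [-0.15,0,0.4],
    [-0.12,0,0.52],
    [-0.1,0,0.55],
    [-0.1,0,0.55],
  ],
  delta_rot=[
    [0,0,0],
    [0,0,0],
    [0,0,0],
    [0,0,0],
    [0,0,0],
    [0,0,0],
    [0,0,0],
    [0,0,0],
  ],
)

```text
time_s: 23.55
tcp_pos: [0.5054, -0.0186, 0.3228]
eef_rot: [-179.9, -0.7, -1.3]
contact_force: [0.1, -0.1, -1.3]
gripper_width: 0.0003
gripper_force: 0.0
```

```bash
python3 - <<'E'
from h import *
print(r.get_state()["tcp_pos"],r.get_state()["contact_force"])
c=cam("wrist"); cv2.imwrite("pics/w5.png",c["img"][:,:,::-1])
m=mask(c,[0,150,40],[8,255,255])|mask(c,[172,150,40],[180,255,255])
print(*blobs(c,m,.056,50),sep="\n")
d=mask(c,[0,0,0],[180,255,70]); d[200:]=0
print("dark",*blobs(c,d,.12,30),sep="\n")
b=mask(c,[12,120,80],[28,255,255]); b[200:]=0
print("brass",*blobs(c,b,.116,10),sep="\n")
E
```

```text
[ 0.50535295 -0.01856529  0.3228029 ] [ 0.10430244 -0.08052891 -1.30724933]
([280.0, 99.0], [592.6, -19.3, 54.2, 52.6, 88.6])
dark
([504.0, 197.0], [489.9, -251.8, 21.9, 6.4, 88.6])
([528.0, 114.0], [570.9, -261.1, 73.8, 22.8, -6.3])
([469.0, 135.0], [550.1, -206.6, 126.6, 17.4, -6.2])
([150.0, 44.0], [643.5, 99.5, 14.3, 11.1, -7.1])
([408.0, 44.0], [638.4, -139.1, 15.2, 11.8, -1.4])
([321.0, 44.0], [640.2, -59.7, 15.2, 12.1, 0.1])
([235.0, 44.0], [642.2, 20.0, 15.3, 12.1, -3.2])
([410.0, 14.0], [661.7, -139.6, 11.9, 9.8, 88.4])
([322.0, 14.0], [663.7, -60.3, 11.9, 9.8, 88.6])
([234.0, 14.0], [665.7, 19.5, 12.2, 9.8, 88.6])
([147.0, 14.0], [667.7, 98.9, 11.2, 9.8, 88.6])
brass
([548.0, 179.0], [506.6, -295.8, 34.4, 14.3, 56.7])
([408.0, 28.0], [651.8, -140.4, 13.4, 11.0, -1.4])
([321.0, 28.0], [653.9, -60.5, 13.4, 11.1, 0.2])
([235.0, 28.0], [655.9, 20.2, 13.4, 11.2, -3.2])
([149.0, 28.0], [657.9, 100.5, 13.5, 10.2, -7.2])
```

View pics/w5.png

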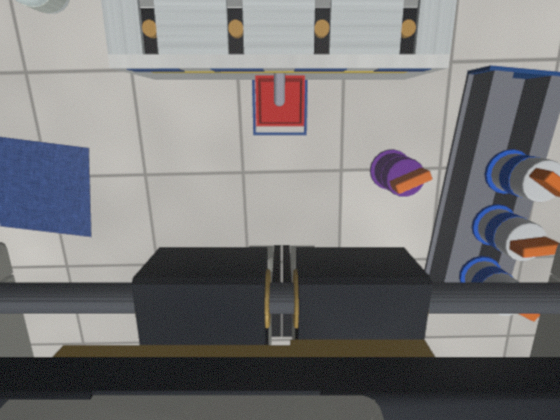

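The tin is against the stand's front, under the spout: its red mouth is at (280,99), the spout tip inside it, and the blue frame around it. The socket plungers show at x=149, 235, 321 and 408 on row 28. Next, the rack.

Request:
arm_command(
  travel=[
    [-0.11,-0.4,-0.12],
    [-0.11,-0.4,-0.12],
    [-0.11,-0.4,-0.12],
    [-0.11,-0.4,-0.12],
    [-0.11,-0.4,-0.12],
    [-0.11,-0.4,-0.12],
    [-0.11,-0.4,-0.12],
    [-0.11,-0.4,-0.12],
    [-0.11,-0.4,-0.12],
    [-0.11,-0.4,-0.12],
  ],
  delta_rot=[
    [0,0,-0.912],
    [0,0,-0.912],
    [0,0,-0.912],
    [0,0,-0.912],
    [0,0,-0.912],
    [0,0,-0.912],
    [0,0,-0.912],
    [0,0,-0.912],
    [0,0,-0.912],
    [0,0,-0.912],
  ],
  grip=0.4,
)

```text
time_s: 24.85
tcp_pos: [0.4481, -0.2187, 0.2589]
eef_rot: [180.0, -0.2, -83.2]
contact_force: [0.2, -1.2, 0.2]
gripper_width: 0.0352
gripper_force: 0.0
```

```bash
python3 - <<'E'
from h import *
print(r.get_state()["tcp_pos"],r.get_state()["eef_rot"])
c=cam("wrist"); cv2.imwrite("pics/w6.png",c["img"][:,:,::-1])
print(*blobs(c,mask(c,[5,150,80],[18,255,255]),.138,50),sep="\n")
m=mask(c,[5,150,80],[18,255,255]); v=c["hsv"][...,2]
print(np.percentile(v[m>0],[5,25,50,75,95]))
E
```

```text
[ 0.44813221 -0.21866667  0.25886603] [179.95592524  -0.24276023 -83.23869   ]
([217.0, 234.0], [499.4, -190.1, 21.3, 13.3, -67.1])
([399.0, 143.0], [366.2, -280.5, 38.2, 11.4, 60.7])
([309.0, 121.0], [435.7, -288.0, 37.7, 10.8, -83.6])
([221.0, 101.0], [502.3, -294.9, 38.4, 12.2, 55.2])
[141. 192. 202. 204. 207.]
```

View pics/w6.png

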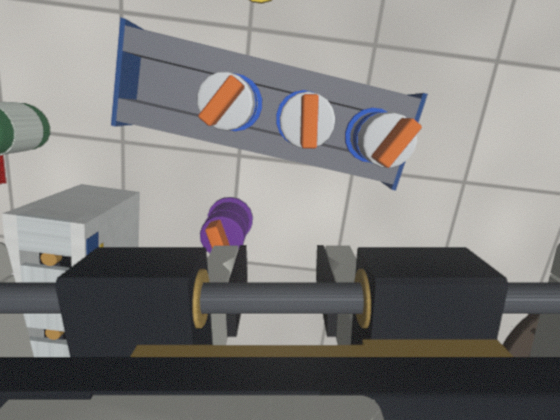

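Request:
arm_command(
  travel=[
    [-0.025,-0.139,0],
    [-0.025,-0.139,0],
    [-0.025,-0.139,-0.1],
    [-0.025,-0.139,-0.2],
    [-0.025,-0.139,-0.246],
    [-0.025,-0.139,-0.246],
    [-0.025,-0.139,-0.246],
  ],
  delta_rot=[
    [0,0,0],
    [0,0,0],
    [0,0,0],
    [0,0,0],
    [0,0,0],
    [0,0,0],
    [0,0,0],
  ],
)

```text
time_s: 25.78
tcp_pos: [0.4362, -0.2881, 0.1365]
eef_rot: [180.0, -0.3, -83.3]
contact_force: [0.6, -0.3, -0.5]
gripper_width: 0.0353
gripper_force: 0.0
```

Request:
arm_command(
  travel=[
    [0,0,0],
    [0,0,0],
    [0,0,0],
    [0,0,0],
  ],
  delta_rot=[
    [0,0,0],
    [0,0,0],
    [0,0,0],
    [0,0,0],
  ],
  grip=0.05,
  newtons=40,
)

```text
time_s: 26.28
tcp_pos: [0.4362, -0.2883, 0.1367]
eef_rot: [-180.0, -0.3, -83.4]
contact_force: [-1.2, 0.9, 0.9]
gripper_width: 0.0117
gripper_force: 40.0
```

Request:
arm_command(
  travel=[
    [0,0,0.1],
    [0,0,0.2],
    [0,0,0.267],
    [0.44,0.615,0.267],
    [0.44,0.615,0.267],
    [0.44,0.615,0.267],
    [0.44,0.615,0.267],
    [0.44,0.615,0.267],
    [0.44,0.615,0.267],
    [0.44,0.615,0.267],
    [0.44,0.615,0.267],
    [0.44,0.615,0.267],
    [0.44,0.615,0.2],
    [0.44,0.615,0.2],
    [0.44,0.615,0.2],
  ],
  delta_rot=[
    [0,0,0],
    [0,0,0],
    [0,0,0],
    [0,0,0.911],
    [0,0,0.911],
    [0,0,0.911],
    [0,0,0.911],
    [0,0,0.911],
    [0,0,0.911],
    [0,0,0.911],
    [0,0,0.911],
    [0,0,0.911],
    [0,0,0.911],
    [0,0,0.911],
    [0,0,0.911],
  ],
)

```text
time_s: 28.15
tcp_pos: [0.6565, 0.0188, 0.2375]
eef_rot: [180.0, -0.3, -1.5]
contact_force: [0.6, 0.3, -1.0]
gripper_width: 0.0118
gripper_force: 39.9
```

```bash
python3 - <<'E'
from h import *
s=r.get_state();print(s["tcp_pos"],s["eef_rot"],s["joints"],s["contact_force"])
c=cam("wrist"); cv2.imwrite("pics/w7.png",c["img"][:,:,::-1])
print("brass",*blobs(c,mask(c,[12,120,60],[28,255,255]),.116,10),sep="\n")
print("dark",*blobs(c,mask(c,[0,0,0],[180,255,60]),.12,40),sep="\n")
E
```

```text
[0.65653325 0.01882104 0.23751917] [179.98213679  -0.29864406  -1.479755  ] [ 18.68943667  18.9540461   -2.77423727   0.12914375 -67.99759516
  69.78266506] [ 0.64014724  0.30271223 -0.97082975]
brass
([215.0, 352.0], [521.3, 81.4, 20.3, 10.9, 88.5])
([144.0, 351.0], [523.1, 148.2, 114.6, 10.9, 88.5])
([356.0, 344.0], [524.4, -46.1, 13.4, 8.6, 88.5])
([440.0, 344.0], [523.4, -123.4, 11.1, 9.2, -77.7])
([400.0, 348.0], [519.6, -84.7, 79.3, 17.1, 87.5])
([466.0, 342.0], [522.3, -145.7, 44.8, 28.0, -65.9])
([245.0, 323.0], [550.1, 53.0, 8.3, 5.3, -3.4])
([282.0, 317.0], [555.4, 19.4, 15.1, 4.1, 88.5])
([244.0, 309.0], [564.2, 53.4, 16.3, 4.0, 3.9])
([319.0, 314.0], [557.9, -12.4, 27.3, 4.4, 0.1])
([281.0, 273.0], [599.2, 18.7, 22.2, 18.7, 87.9])
([478.0, 207.0], [652.1, -140.7, 12.6, 10.2, -0.5])
([378.0, 207.0], [654.3, -60.3, 12.8, 10.4, 2.7])
([179.0, 208.0], [658.1, 100.4, 13.3, 10.4, -6.1])
dark
([309.0, 380.0], [503.2, 22.1, 535.4, 115.8, 88.5])
([301.0, 324.0], [550.0, 2.9, 21.4, 7.9, -0.8])
([262.0, 324.0], [550.9, 38.0, 21.4, 7.8, -2.3])
([138.0, 295.0], [580.7, 153.8, 211.4, 93.5, 88.5])
([281.0, 275.0], [604.5, 19.4, 56.9, 41.3, 89.8])
([179.0, 221.0], [649.0, 99.4, 10.4, 6.7, 84.0])
([476.0, 220.0], [643.3, -137.8, 9.5, 7.5, 88.7])
([377.0, 220.0], [645.5, -59.2, 11.2, 6.7, -86.9])
([429.0, 293.0], [583.9, -107.2, 213.4, 107.3, -80.5])
([176.0, 190.0], [672.7, 98.8, 13.6, 10.6, -1.2])
([482.0, 190.0], [667.1, -138.5, 13.6, 9.8, -1.6])
([380.0, 190.0], [669.2, -59.4, 13.6, 11.1, -1.6])
([163.0, 9.0], [798.8, 98.9, 175.1, 12.7, 88.4])
```

View pics/w7.png

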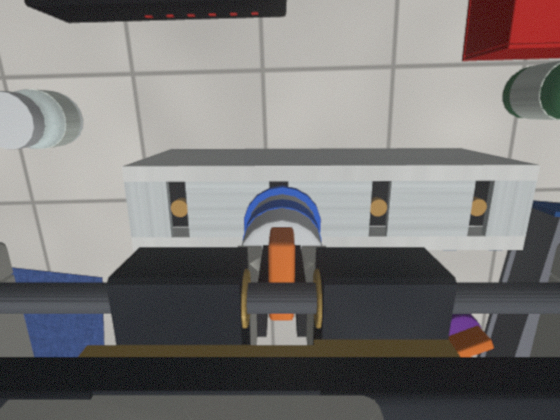

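Request:
arm_command(
  travel=[
    [0,0.001,-0.02],
    [0,0.001,-0.03],
    [0,0.001,-0.036],
    [0,0.001,-0.041],
    [0,0.001,-0.041],
  ],
  delta_rot=[
    [0,0,0],
    [0,0,0],
    [0,0,0],
    [0,0,0],
    [0,0,0],
  ],
)

```text
time_s: 28.82
tcp_pos: [0.6563, 0.0196, 0.2163]
eef_rot: [180.0, -0.3, -1.4]
contact_force: [-0.9, 0.1, 1.3]
gripper_width: 0.012
gripper_force: 40.0
```

Request:
arm_command(
  travel=[
    [0,0,-0.006],
    [0,0,-0.012],
    [0,0,-0.018],
    [0,0,-0.021],
    [0,0,-0.021],
  ],
  delta_rot=[
    [0,0,0],
    [0,0,0],
    [0,0,0],
    [0,0,0],
    [0,0,0],
  ],
)

```text
time_s: 29.45
tcp_pos: [0.6564, 0.0195, 0.2068]
eef_rot: [180.0, -0.3, -1.4]
contact_force: [-3.4, 0.6, 9.4]
gripper_width: 0.0115
gripper_force: 40.0
```

Request:
arm_command(
  travel=[
    [0,0,-0.001],
    [0,0,-0.001],
    [0,0,-0.001],
    [0,0,-0.001],
    [0,0,-0.001],
    [0,0,-0.001],
    [0,0,-0.001],
    [0,0,-0.001],
    [0,0,-0.001],
    [0,0,-0.001],
  ],
  delta_rot=[
    [0,0,-0.1],
    [0,0,-0.2],
    [0,0,-0.3],
    [0,0,-0.4],
    [0,0,-0.5],
    [0,0,-0.6],
    [0,0,-0.7],
    [0,0,-0.8],
    [0,0,-0.86],
    [0,0,-0.86],
  ],
)

```text
time_s: 30.7
tcp_pos: [0.657, 0.02, 0.2068]
eef_rot: [-179.8, -0.3, -78.8]
contact_force: [-3.1, 1.7, 10.0]
gripper_width: 0.0119
gripper_force: 40.0
```

Request:
arm_command(
  travel=[
    [0,0,0],
    [0,0,0],
    [0,0,0],
  ],
  delta_rot=[
    [0,0,-0.03],
    [0,0,-0.06],
    [0,0,-0.06],
  ],
)

```text
time_s: 31.08
tcp_pos: [0.6567, 0.0201, 0.2068]
eef_rot: [-179.9, -0.3, -84.1]
contact_force: [-4.7, 3.5, 11.1]
gripper_width: 0.0119
gripper_force: 40.9
```

```bash
python3 - <<'E'
from h import *
s=r.get_state();print(s["tcp_pos"],s["eef_rot"],s["contact_force"],s["moment"])
E
```

```text
[0.6566913  0.02007751 0.20684125] [-179.86912428   -0.2673785   -84.12367005] [-4.65944515  3.52939677 11.09729824] [0.90024874 1.89399401 0.81154461]
```

Request:
arm_command(
  travel=[
    [0,0,0],
    [0,0,0],
  ],
  delta_rot=[
    [0,0,-0.04],
    [0,0,-0.04],
  ],
)

```text
time_s: 31.32
tcp_pos: [0.6567, 0.02, 0.2069]
eef_rot: [-179.9, -0.3, -87.7]
contact_force: [-4.1, 2.2, 10.9]
gripper_width: 0.0125
gripper_force: 43.1
```

```bash
python3 - <<'E'
from h import *
s=r.get_state();print(s["tcp_pos"],s["eef_rot"],s["contact_force"],s["moment"])
E
```

```text
[0.65672513 0.02002184 0.20686209] [-179.8649908    -0.27080513  -87.70990035] [-4.07008077  2.20804422 10.87258205] [0.67834198 1.78109855 1.10499231]
```

Request:
arm_command(
  travel=[
    [0,0,0],
    [0,0,0],
    [0,0,0.02],
    [0,0,0.08],
    [0,0,0.16],
    [0,0,0.18],
  ],
  delta_rot=[
    [0,0,0],
    [0,0,0],
    [0,0,0],
    [0,0,0],
    [0,0,0],
    [0,0,0],
  ],
  grip=0.4,
)

```text
time_s: 32.08
tcp_pos: [0.6573, 0.0196, 0.2986]
eef_rot: [-179.7, -0.2, -87.8]
contact_force: [-0.2, -0.9, -0.4]
gripper_width: 0.0351
gripper_force: 0.0
```

```bash
python3 - <<'E'
from h import *
s=r.get_state();print(s["tcp_pos"],s["eef_rot"])
c=cam("wrist"); cv2.imwrite("pics/w8.png",c["img"][:,:,::-1])
m=mask(c,[5,150,80],[18,255,255]); print(*blobs(c,m,.21,100),sep="\n")
c=cam("side"); cv2.imwrite("pics/s8.png",cv2.resize(c["img"][100:300,180:420,::-1],None,fx=3,fy=3))
E
```

```text
[0.65732031 0.01963402 0.2985568 ] [-179.73080353   -0.23255034  -87.79990167]
([285.0, 220.0], [656.0, 19.0, 39.1, 10.4, -79.7])
([463.0, 7.0], [554.3, -120.2, 13.6, 11.1, 22.8])
```

View pics/w8.png

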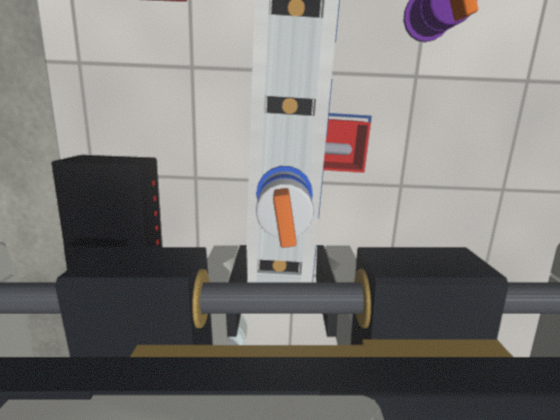

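The wrist view shows the wing at (285,220), turned about 78° from the slot, so the cartridge is locked. The tin is still under the spout at (347,146). Next, the cartridge at the far end.

Request:
arm_command(
  travel=[
    [-0.306,-0.629,-0.04],
    [-0.306,-0.629,-0.04],
    [-0.306,-0.629,-0.04],
    [-0.306,-0.629,-0.04],
    [-0.306,-0.629,-0.04],
    [-0.306,-0.629,-0.04],
    [-0.306,-0.629,-0.12],
    [-0.306,-0.629,-0.2],
    [-0.306,-0.629,-0.28],
    [-0.306,-0.629,-0.323],
    [-0.306,-0.629,-0.323],
    [-0.306,-0.629,-0.323],
  ],
  delta_rot=[
    [0,0,-0.411],
    [0,0,-0.411],
    [0,0,-0.411],
    [0,0,-0.411],
    [0,0,-0.411],
    [0,0,-0.411],
    [0,0,-0.411],
    [0,0,-0.411],
    [0,0,-0.411],
    [0,0,-0.411],
    [0,0,-0.411],
    [0,0,-0.411],
  ],
)

```text
time_s: 33.67
tcp_pos: [0.5017, -0.2945, 0.1334]
eef_rot: [179.9, -0.3, -124.8]
contact_force: [-3.6, 3.4, 11.2]
gripper_width: 0.0355
gripper_force: 5.6
```

Request:
arm_command(
  travel=[
    [0,0,0],
    [0,0,0],
    [0,0,0],
    [0,0,0],
  ],
  delta_rot=[
    [0,0,0],
    [0,0,0],
    [0,0,0],
    [0,0,0],
  ],
  grip=0.05,
)

```text
time_s: 34.17
tcp_pos: [0.5027, -0.2949, 0.1333]
eef_rot: [180.0, -0.3, -124.8]
contact_force: [-1.7, 0.1, 6.5]
gripper_width: 0.0115
gripper_force: 41.8
```

Request:
arm_command(
  travel=[
    [0,0,0.1],
    [0,0,0.2],
    [0,0,0.27],
    [0,0,0.27],
    [0.1,0.16,0.27],
    [0.18,0.28,0.27],
    [0.24,0.38,0.27],
    [0.303,0.469,0.27],
    [0.303,0.469,0.27],
    [0.303,0.469,0.27],
  ],
  delta_rot=[
    [0,0,0],
    [0,0,0],
    [0,0,0],
    [0,0,0.7],
    [0,0,0.7],
    [0,0,0.7],
    [0,0,0.7],
    [0,0,0.7],
    [0,0,0.7],
    [0,0,0.7],
  ],
)

```text
time_s: 35.42
tcp_pos: [0.6549, -0.0581, 0.2658]
eef_rot: [179.8, -0.2, -61.6]
contact_force: [0.4, -0.5, -2.4]
gripper_width: 0.0115
gripper_force: 41.4
```

Request:
arm_command(
  travel=[
    [0,0,0],
    [0,0,0],
    [0,0,0],
    [0,0,0],
    [0,0,0],
    [0,0,0],
    [0,0,-0.06],
    [0,0,-0.06],
    [0,0,-0.06],
  ],
  delta_rot=[
    [0,0,0.671],
    [0,0,0.671],
    [0,0,0.671],
    [0,0,0.671],
    [0,0,0.671],
    [0,0,0.671],
    [0,0,0.671],
    [0,0,0.671],
    [0,0,0.671],
  ],
)

```text
time_s: 36.55
tcp_pos: [0.6546, -0.061, 0.2389]
eef_rot: [180.0, -0.2, -1.5]
contact_force: [-0.2, -0.6, -1.6]
gripper_width: 0.0119
gripper_force: 41.6
```

```bash
python3 - <<'E'
from h import *
s=r.get_state();print(s["tcp_pos"],s["eef_rot"],s["contact_force"])
c=cam("wrist")
print("brass",*[b for b in blobs(c,mask(c,[12,120,60],[28,255,255]),.116,10) if b[0][1]<250],sep="\n")
c["hsv"][330:]=0;print("orange",*blobs(c,mask(c,[5,150,80],[14,255,255]),s["tcp_pos"][2]-.0833+.088,10),sep="\n")
E
```

```text
[ 0.65459331 -0.06097862  0.23885364] [179.97745162  -0.23854891  -1.47690806] [-0.15126331 -0.58370355 -1.59328246]
brass
([378.0, 207.0], [652.6, -140.2, 12.6, 11.3, -1.5])
([80.0, 207.0], [658.7, 101.1, 13.7, 10.2, -3.9])
orange
([281.0, 318.0], [638.2, -61.8, 10.5, 4.7, 88.5])
([282.0, 258.0], [667.2, -62.6, 20.8, 11.9, -1.5])
([136.0, 244.0], [675.4, 0.9, 37.9, 12.0, -69.4])
```

Request:
arm_command(
  travel=[
    [0,0.001,-0.02],
    [0,0.001,-0.035],
    [0,0.001,-0.043],
    [0,0.001,-0.05],
    [0,0.001,-0.05],
  ],
  delta_rot=[
    [0,0,0],
    [0,0,0],
    [0,0,0],
    [0,0,0],
    [0,0,0],
  ],
)

```text
time_s: 37.22
tcp_pos: [0.6548, -0.0599, 0.2136]
eef_rot: [180.0, -0.3, -1.4]
contact_force: [-0.2, 0.0, -1.6]
gripper_width: 0.0118
gripper_force: 41.5
```

Request:
arm_command(
  travel=[
    [0,0,-0.006],
    [0,0,-0.012],
    [0,0,-0.018],
    [0,0,-0.022],
    [0,0,-0.022],
  ],
  delta_rot=[
    [0,0,0],
    [0,0,0],
    [0,0,0],
    [0,0,0],
    [0,0,0],
  ],
)

```text
time_s: 37.85
tcp_pos: [0.655, -0.0599, 0.2034]
eef_rot: [180.0, -0.3, -1.4]
contact_force: [-1.5, 1.3, 5.9]
gripper_width: 0.0113
gripper_force: 42.2
```

Request:
arm_command(
  travel=[
    [0,0,-0.002],
    [0,0,-0.002],
    [0,0,-0.002],
    [0,0,-0.002],
    [0,0,-0.002],
    [0,0,-0.002],
    [0,0,-0.002],
    [0,0,-0.002],
    [0,0,-0.002],
    [0,0,-0.002],
    [0,0,-0.002],
  ],
  delta_rot=[
    [0,0,0],
    [0,0,-0.1],
    [0,0,-0.2],
    [0,0,-0.3],
    [0,0,-0.4],
    [0,0,-0.5],
    [0,0,-0.6],
    [0,0,-0.7],
    [0,0,-0.8],
    [0,0,-0.88],
    [0,0,-0.92],
  ],
)

```text
time_s: 39.22
tcp_pos: [0.6544, -0.0602, 0.2034]
eef_rot: [-180.0, -0.3, -84.3]
contact_force: [-5.8, 0.1, 12.4]
gripper_width: 0.012
gripper_force: 44.4
```

Request:
arm_command(
  travel=[
    [0,0,0],
    [0,0,0],
  ],
  delta_rot=[
    [0,0,-0.04],
    [0,0,-0.04],
  ],
)

```text
time_s: 39.48
tcp_pos: [0.6545, -0.0603, 0.2034]
eef_rot: [-180.0, -0.3, -87.7]
contact_force: [-5.5, -0.1, 12.0]
gripper_width: 0.0125
gripper_force: 45.4
```

```bash
python3 - <<'E'
from h import *
s=r.get_state();print(s["tcp_pos"],s["eef_rot"],s["contact_force"],s["moment"])
E
```

```text
[ 0.65448555 -0.06027454  0.20342785] [-179.9617058    -0.33526683  -87.72596025] [-5.45835402 -0.05255405 11.96721238] [0.07660387 2.33713903 1.05207934]
```

Request:
arm_command(
  travel=[
    [0,0,0],
    [0,0,0],
    [0,0,0.02],
    [0,0,0.08],
    [0,0,0.16],
    [0,0,0.19],
  ],
  delta_rot=[
    [0,0,0],
    [0,0,0],
    [0,0,0],
    [0,0,0],
    [0,0,0],
    [0,0,0],
  ],
  grip=0.4,
)

```text
time_s: 40.22
tcp_pos: [0.6553, -0.0599, 0.2994]
eef_rot: [-179.8, -0.3, -87.8]
contact_force: [-0.2, 0.9, 0.9]
gripper_width: 0.0349
gripper_force: 0.0
```

```bash
python3 - <<'E'
from h import *
s=r.get_state();print(s["tcp_pos"],s["eef_rot"])
c=cam("wrist"); cv2.imwrite("pics/w9.png",c["img"][:,:,::-1])
m=mask(c,[5,150,80],[14,255,255]); print(*blobs(c,m,.21,100),sep="\n")
c=cam("top");m=mask(c,[5,150,80],[18,255,255])
print(*blobs(c,m,.136,20),sep="\n")
m=mask(c,[0,150,60],[8,255,255])|mask(c,[172,150,60],[180,255,255])
print("tin",*blobs(c,m,.056,20),sep="\n")
E
```

```text
[ 0.65534729 -0.05987288  0.29936863] [-179.81153384   -0.25511009  -87.7985817 ]
([279.0, 325.0], [654.0, 26.9, 22.4, 11.9, -81.7])
([284.0, 218.0], [654.3, -61.6, 39.3, 10.3, -79.7])
([447.0, 85.0], [553.9, -154.5, 26.0, 7.6, -66.6])
([378.0, 283.0], [366.6, -278.7, 37.8, 9.2, 62.0])
([438.0, 272.0], [395.7, -457.8, 35.7, 14.3, -14.2])
([132.0, 269.0], [425.9, 439.5, 64.6, 20.5, -0.0])
([419.0, 239.0], [493.3, -405.9, 42.1, 11.7, 79.1])
([335.0, 238.0], [502.3, -157.7, 37.1, 8.7, -67.5])
([273.0, 184.0], [668.4, 22.6, 39.8, 14.2, -80.0])
tin
([286.0, 212.0], [592.0, -18.0, 53.4, 53.1, -1.4])
([349.0, 128.0], [850.0, -219.7, 161.9, 105.0, 0.0])
```

Request:
arm_command(
  travel=[
    [-0.58,-0.441,-0.04],
    [-0.58,-0.441,-0.04],
    [-0.58,-0.441,-0.04],
    [-0.58,-0.441,-0.04],
    [-0.58,-0.441,-0.04],
    [-0.58,-0.441,-0.04],
    [-0.58,-0.441,-0.04],
    [-0.58,-0.441,-0.12],
    [-0.58,-0.441,-0.2],
    [-0.58,-0.441,-0.27],
    [-0.58,-0.441,-0.31],
    [-0.58,-0.441,-0.321],
    [-0.58,-0.441,-0.321],
  ],
  delta_rot=[
    [0,0,-0.349],
    [0,0,-0.349],
    [0,0,-0.349],
    [0,0,-0.349],
    [0,0,-0.349],
    [0,0,-0.349],
    [0,0,-0.349],
    [0,0,-0.349],
    [0,0,-0.349],
    [0,0,-0.349],
    [0,0,-0.349],
    [0,0,-0.349],
    [0,0,-0.349],
  ],
)

```text
time_s: 41.95
tcp_pos: [0.3648, -0.2802, 0.1358]
eef_rot: [180.0, -0.3, -119.2]
contact_force: [0.1, 0.4, 0.2]
gripper_width: 0.0351
gripper_force: 0.0
```

Request:
arm_command(
  travel=[
    [0,0,0],
    [0,0,0],
    [0,0,0],
    [0,0,0],
  ],
  delta_rot=[
    [0,0,0],
    [0,0,0],
    [0,0,0],
    [0,0,0],
  ],
  grip=0.05,
)

```text
time_s: 42.45
tcp_pos: [0.3649, -0.2805, 0.1365]
eef_rot: [-179.9, -0.3, -119.2]
contact_force: [0.3, -0.3, 2.5]
gripper_width: 0.0119
gripper_force: 40.0
```

Request:
arm_command(
  travel=[
    [0,0,0.1],
    [0,0,0.2],
    [0,0,0.27],
    [0,0,0.27],
    [0.12,0.06,0.27],
    [0.24,0.12,0.27],
    [0.36,0.18,0.27],
    [0.48,0.24,0.27],
    [0.575,0.28,0.27],
    [0.575,0.28,0.27],
    [0.575,0.28,0.27],
  ],
  delta_rot=[
    [0,0,0],
    [0,0,0],
    [0,0,0],
    [0,0,0.65],
    [0,0,0.65],
    [0,0,0.65],
    [0,0,0.65],
    [0,0,0.65],
    [0,0,0.65],
    [0,0,0.65],
    [0,0,0.65],
  ],
)

```text
time_s: 43.82
tcp_pos: [0.652, -0.14, 0.2697]
eef_rot: [179.9, -0.2, -60.7]
contact_force: [-0.5, -0.8, -1.2]
gripper_width: 0.0118
gripper_force: 40.0
```

Request:
arm_command(
  travel=[
    [0,0,0],
    [0,0,0],
    [0,0,0],
    [0,0,0],
    [0,0,0],
    [0,0,0],
    [0,0,-0.06],
    [0,0,-0.06],
    [0,0,-0.06],
  ],
  delta_rot=[
    [0,0,0.659],
    [0,0,0.659],
    [0,0,0.659],
    [0,0,0.659],
    [0,0,0.659],
    [0,0,0.659],
    [0,0,0.659],
    [0,0,0.659],
    [0,0,0.659],
  ],
)

```text
time_s: 44.95
tcp_pos: [0.6519, -0.141, 0.2424]
eef_rot: [180.0, -0.3, -1.4]
contact_force: [-0.5, -0.8, -1.9]
gripper_width: 0.0117
gripper_force: 40.0
```

Request:
arm_command(
  travel=[
    [0,0.001,-0.02],
    [0,0.001,-0.035],
    [0,0.001,-0.043],
    [0,0.001,-0.05],
    [0,0.001,-0.05],
  ],
  delta_rot=[
    [0,0,0],
    [0,0,0],
    [0,0,0],
    [0,0,0],
    [0,0,0],
  ],
)

```text
time_s: 45.58
tcp_pos: [0.6522, -0.1399, 0.2161]
eef_rot: [180.0, -0.3, -1.4]
contact_force: [-0.7, 1.1, 0.2]
gripper_width: 0.0121
gripper_force: 40.0
```

Request:
arm_command(
  travel=[
    [0,0,-0.006],
    [0,0,-0.012],
    [0,0,-0.018],
    [0,0,-0.022],
    [0,0,-0.022],
  ],
  delta_rot=[
    [0,0,0],
    [0,0,0],
    [0,0,0],
    [0,0,0],
    [0,0,0],
  ],
)

```text
time_s: 46.2
tcp_pos: [0.6525, -0.1401, 0.2065]
eef_rot: [180.0, -0.4, -1.4]
contact_force: [-2.6, 1.5, 8.9]
gripper_width: 0.012
gripper_force: 40.0
```

Request:
arm_command(
  travel=[
    [0,0,-0.002],
    [0,0,-0.002],
    [0,0,-0.002],
    [0,0,-0.002],
    [0,0,-0.002],
    [0,0,-0.002],
    [0,0,-0.002],
    [0,0,-0.002],
    [0,0,-0.002],
    [0,0,-0.002],
    [0,0,-0.002],
    [0,0,-0.002],
    [0,0,-0.002],
  ],
  delta_rot=[
    [0,0,0],
    [0,0,-0.1],
    [0,0,-0.2],
    [0,0,-0.3],
    [0,0,-0.4],
    [0,0,-0.5],
    [0,0,-0.6],
    [0,0,-0.7],
    [0,0,-0.8],
    [0,0,-0.88],
    [0,0,-0.92],
    [0,0,-0.96],
    [0,0,-0.96],
  ],
)

```text
time_s: 47.82
tcp_pos: [0.6528, -0.14, 0.2066]
eef_rot: [-179.8, -0.3, -87.7]
contact_force: [-5.3, 1.6, 13.8]
gripper_width: 0.0122
gripper_force: 42.8
```

Request:
arm_command(
  travel=[
    [0,0,0],
    [0,0,0],
    [0,0,0.02],
    [0,0,0.08],
    [0,0,0.16],
    [0,0,0.19],
    [-0.2,0.1,0.3],
    [-0.4,0.2,0.3],
    [-0.4,0.2,0.3],
    [-0.4,0.2,0.3],
    [-0.4,0.2,0.3],
  ],
  delta_rot=[
    [0,0,0],
    [0,0,0],
    [0,0,0],
    [0,0,0],
    [0,0,0],
    [0,0,0],
    [0,0,0.5],
    [0,0,0.5],
    [0,0,0.5],
    [0,0,0.5],
    [0,0,0.5],
  ],
  grip=0.4,
)

```text
time_s: 49.2
tcp_pos: [0.4501, -0.0391, 0.3554]
eef_rot: [-179.8, -0.3, -42.5]
contact_force: [0.3, -0.2, 0.6]
gripper_width: 0.0348
gripper_force: 0.0
```

```bash
python3 - <<'E'
from h import *
s=r.get_state();print(s["tcp_pos"],s["eef_rot"],s["contact_force"])
c=cam("top");m=mask(c,[5,150,80],[18,255,255])
print(*blobs(c,m,.208,20),sep="\n")
m=mask(c,[0,150,60],[8,255,255])|mask(c,[172,150,60],[180,255,255])
print("tin",*blobs(c,m,.056,20),sep="\n")
d=cam("side")
cv2.imwrite("pics/fin.png",np.vstack([cv2.resize(x,(780,290))for x in(c["img"][130:310,130:450,::-1],d["img"][130:300,180:420,::-1])]))
E
```

```text
[ 0.45010908 -0.03908345  0.35544386] [-179.81331927   -0.31717714  -42.51259846] [ 0.29700421 -0.19612339  0.64808955]
([438.0, 272.0], [397.7, -435.5, 34.0, 13.1, -14.3])
([132.0, 269.0], [426.3, 418.8, 61.6, 19.6, -0.0])
([420.0, 239.0], [490.3, -387.7, 37.3, 11.1, 79.1])
([336.0, 237.0], [500.1, -152.3, 30.1, 8.3, -67.5])
([329.0, 184.0], [652.5, -138.4, 36.9, 11.2, -80.0])
([301.0, 184.0], [654.5, -58.9, 36.9, 11.2, -80.0])
([273.0, 184.0], [656.2, 21.6, 37.9, 11.2, -80.0])
tin
([287.0, 211.0], [590.5, -18.0, 56.5, 53.2, -1.4])
([348.0, 129.0], [850.0, -219.7, 161.9, 105.0, 0.0])
```

View pics/fin.png

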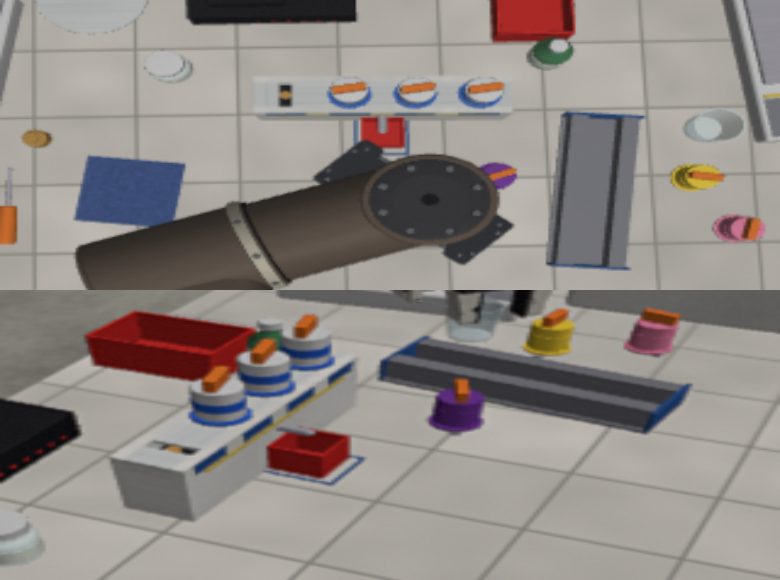

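All three wings are at -80°, the rack is empty and the tin is under the spout. Before handing in I'll check the tin's pose from the wrist camera, after a short wait in case it gets knocked.

Request:
arm_command(
  travel=[
    [0.1,0.04,0],
    [0.1,0.04,0],
    [0.1,0.04,0],
    [0.1,0.04,0],
    [0.1,0.04,0],
    [0.1,0.04,0],
    [0.1,0.04,0],
    [0.1,0.04,0],
    [0.1,0.04,0],
    [0.1,0.04,0],
    [0.1,0.04,0],
    [0.1,0.04,0],
    [0.1,0.04,0],
    [0.1,0.04,0],
    [0.1,0.04,0],
    [0.1,0.04,0],
    [0.1,0.04,0],
    [0.1,0.04,0],
    [0.1,0.04,0],
    [0.1,0.04,0],
  ],
  delta_rot=[
    [0,0,0.455],
    [0,0,0.455],
    [0,0,0.455],
    [0,0,0.455],
    [0,0,0.455],
    [0,0,0.455],
    [0,0,0.455],
    [0,0,0.455],
    [0,0,0.455],
    [0,0,0.455],
    [0,0,0.455],
    [0,0,0.455],
    [0,0,0.455],
    [0,0,0.455],
    [0,0,0.455],
    [0,0,0.455],
    [0,0,0.455],
    [0,0,0.455],
    [0,0,0.455],
    [0,0,0.455],
  ],
)

```text
time_s: 51.8
tcp_pos: [0.5022, -0.0199, 0.3541]
eef_rot: [-180.0, -0.3, -1.9]
contact_force: [0.2, -0.5, 0.6]
gripper_width: 0.0349
gripper_force: 0.0
```

```bash
python3 - <<'E'
from h import *
print(r.get_state()["tcp_pos"],r.get_state()["time_s"])
for n in("wrist","top","side"):
    c=cam(n); m=mask(c,[0,150,40],[8,255,255])|mask(c,[172,150,40],[180,255,255])
    print(n,*blobs(c,m,.056,50),sep="\n")
E
```

```text
[ 0.50219068 -0.01987933  0.35407863] 51.8
wrist
([278.0, 96.0], [592.5, -19.2, 53.5, 52.7, 88.1])
top
([348.0, 129.0], [850.0, -219.7, 161.9, 105.0, 0.0])
side
([275.0, 225.0], [581.1, 9.4, 103.9, 69.2, -65.5])
([234.0, 163.0], [842.3, -204.8, 200.3, 175.2, -0.1])
```

```bash
python3 -c "
from plant import close_job
print(close_job())"
```

```text
the job is handed in; nothing more can be done
None
```

I handed the job in at about 52 s: the tin is mouth up against the stand's front under the spout, all three cartridges present are pushed home and turned to the stop in sockets 0–2, and no other object was seen to move in the last pictures (the verdict was not shown).

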